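# Light check of the top frit tray

## Task

Check the top glass-frit tray for leftover chips: first turn the light panel's selector so that its white pointer stands at the blue mark. Then take the tray by the orange thumb tab, peel it off the tacky nested stack by lifting that corner first while the opposite corner stays down, leaving the rest of the stack standing where it is, and hold the tray level over the middle of the light panel, about 10 cm above it. Finish while still holding it there, the other things left undisturbed.

Things in the scene. Friction and masses are not known exactly. Their poses are not given: they have to be found in the camera images.
- selector (a joint): grey selector knob on the black housing at the near edge of the light panel. Value in rad, growing clockwise seen from above, range -0.12 to 2.22, four sprung detents: 0 grey mark, 0.7 amber, 1.4 BLUE, 2.1 red. Turning takes under 0.1 N m, and it snaps to the nearest detent when let go
- selector_grip (a point): on the knob's vertical axis, at the height to grip: middle of an upright bar grip 42 mm long, 12 mm thick, 28 mm tall (from 21 mm below to 7 mm above this point; round base plate of radius 23.5 mm below it). x axis along the bar, towards the end with the white pointer line; the axes turn with the knob (pinch across y, the 12 mm)
- panel_top (a point): centre of the white lit face (146 x 196 mm) of the fixed light panel, an aluminium-framed slab 160 x 210 x 14 mm; x axis points away from the selector housing (the selector axis is 118 mm from here along -x), z up
- stack: the remaining stack: five white formed trays nested as one loose body of about 0.95 kg, 170 mm (x) x 130 mm (y) outside, 78 mm high; origin at the centre of its underside. The bottom stands on the table
- tray_mid (a point): centre of the loose top tray, 15 mm above its underside: white, 170 (x) x 130 (y) x 30 mm high, outward-sloping walls, about 0.11 kg; x along its length, z up. Nested in the stack, underside 60 mm and top of lip 90 mm above the stack's origin, axes as the stack's
- tray_tab (a point): centre of the tray's orange upright thumb tab at its (-x, +y) corner: 28 mm along tray x, 10 mm thick along tray y, 36 mm tall, standing on the lip from 18 mm below to 18 mm above this point. It lies at (-60, +62, +33) mm from tray_mid in tray axes. Pinch it across tray y; below it the lip is 6 mm wide and 12 mm deep
- tray_far_corner (a point): underside of the tray's lip at the corner opposite the tab, at (+82, -62, +3) mm from tray_mid; seated 78 mm above the stack's origin. The tray clings, mostly at this +x end: lifted level it resists with about 10 N and heaves the stack; tilted up about its +x lip edge it takes about 3 N at the tab, and tilted by 0.2 rad (tab up some 28 mm) it is free and lifts out, still tilted
- frit_jar: bystander: amber jar with red cap, 68 mm wide, 85 mm high, origin under its centre
- black_jar: bystander: clear jar with black cap, 72 mm wide, 80 mm high, origin under its centre
- cleaner: bystander: blue bottle, 60 mm wide, 200 mm high, origin under its centre
- mug: bystander: white mug, 80 mm wide, 92 mm high, origin under its centre
- spatula: bystander: spatula lying on the table along its x axis
- frit_tub: bystander: white open tub with blue glass chips, 100 x 90 x 40 mm, origin under its centre
- glass_tile: bystander: green glass tile lying flat, 100 x 100 x 6 mm, origin under its centre
Mind the look-alikes: they are no part of the job. Leave any green look-alike of the stack alone.

How it is judged:
By the outcome, as a careful person would: the job done as asked, in the order asked, and still so for the second after the job is handed in, while the arm keeps its last pose, push and grip.
It also fails if it takes over 64 s, if anything falls off the work surface, if the arm or the gripper's body presses on something with over 40 N, if the wrist force passes 120 N, or if a joint passes its speed limit or range.

## Robot

A 6-joint arm with a two-finger parallel gripper is mounted at the origin on the work surface. World frame = base frame: x ahead of the robot, y to its left, z up, the work surface at z = 0. Lengths are in mm, angles in rad, forces in N, time in s.
With the tool pointing down it reaches from about 300 to 775 mm from the base axis. Payload 14.6 kg.
Tool frame: the origin (TCP) lies at the very end of the fingers, on their centre line; the grasp point (between the pads) lies 19 mm behind it (grip_point_offset is the distance from the TCP to the grasp point, in mm); z points along the fingers, y is the line along which they close (so a half turn about z gives the same grasp; the last joint's range is limited). The gripper opens to 94 mm and grips with 3 to 60 N. Pads are 16 mm wide; open, the fingers measure 119 mm over their backs; the gripper's body (75 mm by 177 mm) begins 78 mm behind the grasp point.
Start: joints at [-1.388, 0.3, 1.521, -0, 1.321, -0.067], TCP at [135.959, -532.921, 205.446] pointing down, gripper open.
Joint ranges: [-3.03, 3.03], [-0.79, 2.21], [0.23, 2.52], [-1.04, 4.18], [0, 3.07], [-2.55, 2.55]. Speed limits (rad/s): [2.22, 2.22, 2.57, 3.14, 3.14, 3.14].

## Interface

Orientations are given as [roll, pitch, yaw] about the fixed x, y, z axes, in that order (R = Rz(yaw) Ry(pitch) Rx(roll)).
In Python, from cell import read_state, camera, camera_info, sign_off, grip_point_offset gives the robot as it stands.
- The arm moves only by the shell command python3 -m handwheel 'ROWS' [FORCE]. ROWS is text: rows parted by semicolons, each of 5 numbers parted by spaces: the shift along the world's x, y, z in units of 40 mm (1.0 is 40 mm), then the turn about the world's z in units of 5 degrees (1.0 is 5 degrees), then the closure, from 0 (fully open) to 1 (shut). In form: dx dy dz yaw gripper; .... A call has 1 to 12 rows; each row shifts and turns the commanded pose from where the row before left it; what a row does not reach is not made up. A row lasts 1/12 s, in which the tool goes at most 41.7 mm and 7.16 degrees, less where a joint would pass 70% of its speed; a pose out of reach is approached as far as the arm can. A call is refused whole if a number of a shift passes 1 or a number of a turn 1, either way. A call with a gripper value outside its range is refused whole. The fingers move at their own pace and stop on an object; FORCE is the grip in N (left out, the last holds). Time passes only in rows, so rows that do not move let the fingers close. It gives the time, the measured TCP pose, the force, the opening and the grip force at its end, in the units of the state.
- read_state(): the state, without advancing time (a new reading comes with each control period).
- camera(name): name is "scene" or "top" or "wrist"; returns (picture, depth): 420x560x3 uint8, red, green, blue; 420x560 float32, mm along the optical axis (not along the pixel's ray), 0 where there is no reading.
- camera_info(name): a dict with "intrinsics" (3x3 intrinsics, pixels), "k1" (the pictures are not rectified: a ray, as slopes to the right and down, at radius r is drawn at 1 + k1 r^2 times it, then the intrinsics apply), "world_from_camera" (4x4, takes a point from camera to world coordinates). Camera axes: x right, y down, z forward; pixel columns grow to the right and rows downward; lengths in mm; the calibration is good to about 2 mm. A picture is of the moment at which its call begins: read the wrist's pose just before it. camera_info takes no time and is no camera call; for the wrist camera it gives the pose at the moment of the call.
- sign_off(): hands the job in; it is judged then, once.
The state is a dict: "clock": time; "joints": joint angles; "qd": joint speeds; "effort": joint torques, N m; "eef_pos": TCP position; "eef_rot": TCP orientation; "wrist_force": force on the tool from outside, world axes, zero at the start; "moment": the same for the moment, N m; "finger_gap": finger opening in mm; "finger_force": force on a finger pad.
Only numpy, scipy, OpenCV 4.12 (cv2) and the standard library are available. Lean on these libraries where they do the work, as an engineer would, in place of code of your own. Each camera call takes 0.05 s, during which the arm holds its last target. There are 200 camera calls.

## Working session

There is one attempt and no reset: what is moved stays moved. The work goes in short steps, Python scripts to look and compute and a shell command to move; the robot and the scene stay as the last step left them, time stands still between calls to the robot, and variables do not carry over. Pictures are saved under pics/ and viewed, at most 10 in all, crops included, and the job is handed in when it is done.

```bash
mkdir -p pics; cat > h.py <<'E'
import numpy as np, cv2
from cell import *
def pts(name):
    "image, depth and per-pixel world points"
    info=camera_info(name); im,d=camera(name)
    K=np.array(info["intrinsics"]);T=np.array(info["world_from_camera"])
    h,w=d.shape
    u,v=np.meshgrid(np.arange(w),np.arange(h))
    uv=np.stack([u,v],-1).reshape(-1,1,2).astype(np.float64)
    n=cv2.undistortPoints(uv,K,np.array([info["k1"],0,0,0,0.])).reshape(h,w,2)
    ray=np.dstack([n,np.ones((h,w))])
    P=(ray*d[...,None])@T[:3,:3].T+T[:3,3]
    return im,d,P,ray@T[:3,:3].T,T[:3,3]
def save(im,f): cv2.imwrite("pics/"+f,im[...,::-1])
E
python3 - <<'E'
from h import *
im,d,P,R,o=pts("top"); save(im,"top.png"); np.savez("top.npz",im=im,d=d,P=P,R=R,o=o)
im2,d2,P2,R2,o2=pts("scene"); save(im2,"scene.png"); np.savez("scene.npz",im=im2,d=d2,P=P2,R=R2,o=o2)
print(o,o2,grip_point_offset, read_state())
E
```

```text
[ 441.04664635   94.00240334 1364.55145734] [902.49243823 653.78983041 868.82151409] 18.8 {'clock': 0.1, 'joints': array([-1.38760359e+00,  3.00389981e-01,  1.52152879e+00, -8.03306024e-06,
        1.32068292e+00, -6.66263761e-02]), 'qd': array([-0.00085874, -0.00294982, -0.0008447 , -0.00125527,  0.00038187,
        0.00011431]), 'effort': array([ 8.85029931e-04, -5.32644796e+01, -3.53282976e+01,  7.09212665e-02,
        2.35120731e-02, -6.67363543e-05]), 'eef_pos': array([ 135.91385942, -532.69930108,  204.95294115]), 'eef_rot': array([-3.14058533e+00, -5.94151934e-05,  2.49821076e-01]), 'wrist_force': array([ 0.53798839, -0.22048118, -0.34676869]), 'moment': array([ 0.00063477,  0.02984743, -0.03785136]), 'finger_force': 0.0, 'finger_gap': 93.78311438180467}
```

View pics/top.png

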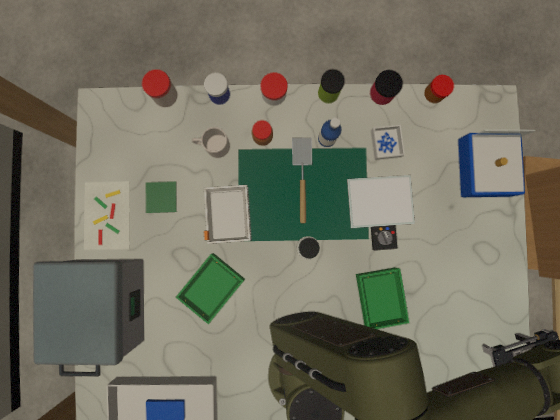

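View pics/scene.png

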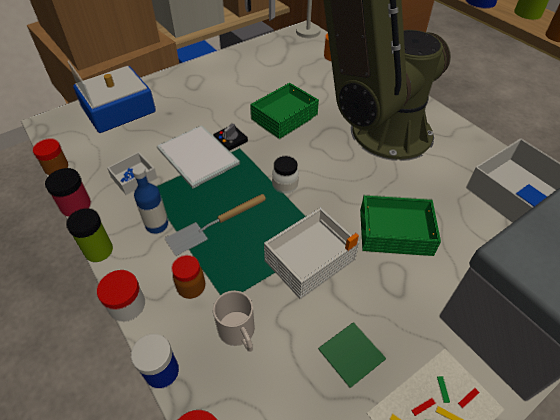

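The top view shows the white stack at (227,214), its orange tab at (207,235), the light panel at (381,201) and the selector at (384,237). Candidates for the stack: white (227,214), green (210,288) and green (382,297); I choose the white one with the orange tab. Candidates for the panel: white slab (381,201), the blue box's lid (495,165) and the white plate with chips (107,215); I choose the slab with the knob housing.

```bash
python3 - <<'E'
from h import *
z=np.load("top.npz");im,d,P,R,o=[z[k] for k in("im","d","P","R","o")]
Z=P[...,2]
def rect(m,name):
    q=P[m][:,:2].astype(np.float32); c,s,a=cv2.minAreaRect(q); print(name,c,s,a,"z",np.median(Z[m]),m.sum())
    print(cv2.boxPoints((c,s,a)).round(0).tolist())
box=np.zeros(Z.shape,bool)
b=box.copy(); b[170:232,340:420]=1
rect(b&(Z>9)&(Z<22)&(im.min(2)>150),"panel")
b=box.copy(); b[180:248,200:255]=1
rect(b&(Z>80)&(Z<97)&(im.min(2)>120),"lip")
hsv=cv2.cvtColor(im,cv2.COLOR_RGB2HSV)
m=b&(hsv[...,0]<18)&(hsv[...,1]>150)&(hsv[...,2]>100); print("tab",P[m].mean(0),P[m].max(0),np.argwhere(m).mean(0),m.sum())
b=box.copy(); b[225:252,368:400]=1
m=b&(Z>33); rect(m,"knob hi"); m=b&(Z>10);rect(m,"housing"); print(np.unique(Z[b].round(-0)//3*3,return_counts=True))
c=[cv2.resize(x,(400,400),interpolation=cv2.INTER_CUBIC) for x in (im[215:255,364:404],np.load("scene.npz")["im"][110:155,208:253])]
save(np.hstack(c),"knob.png")
E
```

```text
panel (550.568603515625, -251.38232421875) (153.84341430664062, 207.9964599609375) 2.813096523284912 z 14.9745585562913 2742
[[469.0, -151.0], [479.0, -359.0], [633.0, -351.0], [622.0, -144.0]]
lip (515.0430908203125, 238.9952392578125) (170.39134216308594, 130.44969177246094) 3.359034776687622 z 90.25210187524578 366
[[426.0, 299.0], [434.0, 169.0], [604.0, 179.0], [596.0, 309.0]]
tab [451.27814243 295.29653059 124.38319268] [462.76516886 300.43542079 131.69512665] [234.9        205.93333333] 30
knob hi (447.0499267578125, -87.84835815429688) (361.643798828125, 40.45661163330078) 85.5076904296875 z 51.159545508340216 75
[[413.0, -267.0], [453.0, -270.0], [481.0, 91.0], [441.0, 94.0]]
housing (436.9615173339844, -102.33560180664062) (392.7601013183594, 80.17870330810547) 88.93177795410156 z 21.36847100122975 614
[[393.0, -298.0], [473.0, -299.0], [481.0, 93.0], [401.0, 95.0]]
(array([  -6.,   -3.,    0.,    3.,    6.,    9.,   12.,   15.,   18.,
         21.,   24.,   27.,   30.,   33.,   36.,   39.,   42.,   45.,
         48.,   51.,   54.,   57., 1365.]), array([ 26,  58, 100,  51,  12,  14,  22,  64, 167, 177,  71,  23,   4,
         4,   3,   2,   6,   4,  12,  22,  12,   6,   4]))
```

View pics/knob.png

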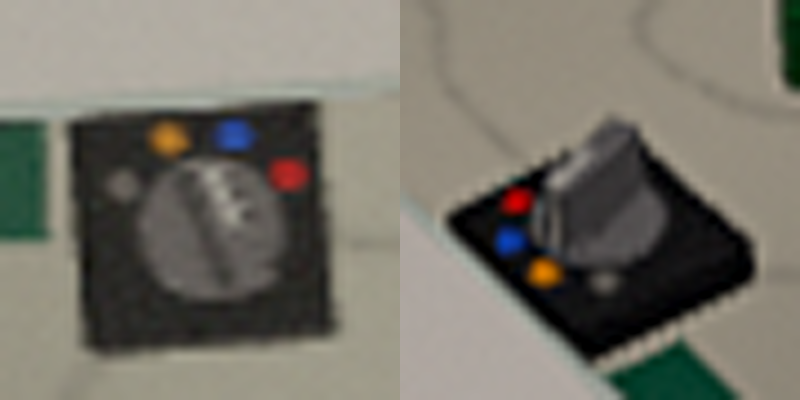

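The crop shows grey, amber, blue and red marks at (122,185), (168,138), (234,135) and (290,175). The bar seems to point at amber, and I will confirm that from near.

```bash
python3 -m handwheel '0.74 0.69 0 0 0;0.74 0.69 0 0 0;0.74 0.69 0 0 0;0.74 0.69 0 0.3 0;0.74 0.69 0 0.3 0;0.74 0.69 0 0.3 0;0.74 0.69 0 0.3 0;0.74 0.69 0 0.3 0;0.74 0.69 0 0.2 0;0.7 0.69 0 0 0;0 0 0 0 0;0 0 0 0 0'
python3 - <<'E'
from h import *
im,d,P,R,o=pts("wrist"); save(im,"w1.png"); np.savez("w1.npz",im=im,d=d,P=P,R=R,o=o)
s=read_state();print(s["eef_pos"],s["eef_rot"],o)
E
```

```text
clock: 1.1
eef_pos: [431.2, -255.5, 205.0]
eef_rot: [-3.141, 0.0, 0.401]
wrist_force: [0.4, -0.5, -0.4]
finger_gap: 93.7
finger_force: 0.0
[ 430.35389507 -256.57557911  205.10479299] [-3.14102558e+00  5.69450936e-04  3.99586110e-01] [ 497.35373161 -228.86179621  384.69536362]
```

View pics/w1.png

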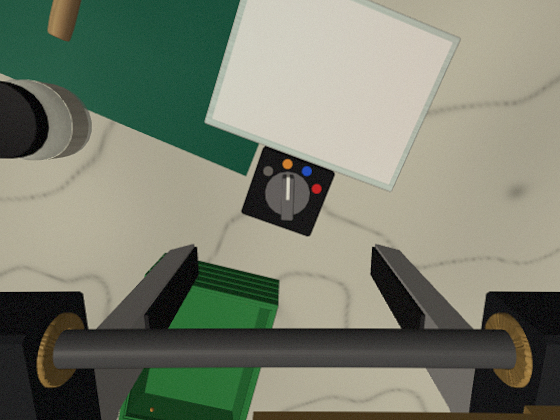

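The close view confirms it: the pointer line at (288,188) points at the amber mark (287,163), blue is at (307,171), and the bar runs along the tool's x axis. Next I measure the knob.

```bash
python3 - <<'E'
from h import *
z=np.load("w1.npz");im,d,P,R,o=[z[k] for k in("im","d","P","R","o")]
Z=P[...,2]; b=np.zeros(Z.shape,bool); b[140:240,235:340]=1
def rect(m,n,h=None):
    cs,_=cv2.findContours(m.astype(np.uint8),0,1);c=max(cs,key=cv2.contourArea)
    m2=cv2.drawContours(np.zeros(m.shape,np.uint8),[c],-1,1,-1)>0
    q=P[m2&m][:,:2]
    if h is not None: q=(o+R*((h-o[2])/R[...,2])[...,None])[m2][:,:2]
    r=cv2.minAreaRect(q.astype(np.float32));print(n,r,np.median(Z[m2]),m2.sum()); print(np.round(cv2.boxPoints(r)).tolist())
hi=b&(Z>38); rect(hi,"bar"); print(np.percentile(Z[hi],[50,90]))
rect(b&(im.max(2)<50),"housing")
b2=np.zeros(Z.shape,bool); b2[0:200,190:480]=1
rect(b2&(im.min(2)>150)&(Z>8),"panel")
hsv=cv2.cvtColor(im,cv2.COLOR_RGB2HSV)
for n,lo,hh in(("amber",10,25),("blue",100,125),("red",0,8)):
    m=b&(hsv[...,0]>=lo)&(hsv[...,0]<=hh)&(hsv[...,1]>150)&(hsv[...,2]>90);print(n,P[m].mean(0).round(1),m.sum())
E
```

```text
bar ((456.3540954589844, -250.45712280273438), (92.11200714111328, 11.947890281677246), 21.438566207885742) 51.50193224742918 550
[[411.0, -262.0], [416.0, -273.0], [501.0, -239.0], [497.0, -228.0]]
[51.56395732 53.05455685]
housing ((447.61383056640625, -258.19219970703125), (102.41643524169922, 78.13860321044922), 3.0031566619873047) 21.04819095548919 5172
[[394.0, -222.0], [399.0, -300.0], [501.0, -295.0], [497.0, -216.0]]
panel ((550.9952392578125, -252.81130981445312), (158.04122924804688, 208.4763946533203), 2.923133134841919) 14.340809494438872 33093
[[467.0, -153.0], [477.0, -361.0], [635.0, -353.0], [625.0, -145.0]]
amber [ 461.8 -247.1   21.3] 88
blue [ 463.4 -267.9   25.8] 82
red [ 450.1 -285.3   21.3] 74
```

```bash
python3 -m handwheel '0.06 -0.05 -0.9 0 0.4;0 0 -0.9 0 0.4;0 0 -0.9 0 0.4;0 0 -0.9 0 0.4;0 0 -0.6 0 0.4;0 0 -0.2 0 0.4;0 0 0 0 0.4;0 0 0 0 1;0 0 0 0 1;0 0 0 0 1;0 0 0 0 1;0 0 0 0 1' 15; python3 -m handwheel '0 0 0 0 1;0 0 0 0 1;0 0 0 -0.8 1;0 0 0 -0.8 1;0 0 0 -0.8 1'
```

```text
clock: 2.15
eef_pos: [433.1, -259.2, 30.3]
eef_rot: [3.14, -0.001, 0.398]
wrist_force: [-0.4, 0.1, 0.1]
finger_gap: 26.8
finger_force: 0.0
clock: 2.57
eef_pos: [432.3, -258.0, 29.6]
eef_rot: [-3.139, 0.001, 0.186]
wrist_force: [-4.0, 9.2, 8.4]
finger_gap: 11.9
finger_force: 15.0
```

```bash
python3 -m handwheel '0 0 0 -0.8 1;0 0 0 -0.8 1;0 0 0 -0.8 1;0 0 0 -0.8 1;0 0 0 -0.8 1;0 0 0 -0.8 1;0 0 0 -0.8 1;0 0 0 0 1;0 0 0 0 1'; python3 -m handwheel '0 0 0 0 0.5;0 0 0 0 0.5;0 0 0 0 0.5;0 0 0 0 0.5;0 0 1 0 0.5;0 0 1 0 0.5;0 0 1 0 0;0 0 1 0 0;0 0 0.4 0 0;0 0 0 0 0'
python3 - <<'E'
from h import *
im,d,P,R,o=pts("wrist"); save(cv2.resize(im[130:250,200:360],None,fx=4,fy=4),"w2.png")
E
```

```text
clock: 3.32
eef_pos: [432.4, -257.4, 29.6]
eef_rot: [-3.139, 0.002, -0.3]
wrist_force: [-5.0, 12.1, 11.6]
finger_gap: 11.6
finger_force: 15.0
clock: 4.15
eef_pos: [433.9, -259.9, 209.7]
eef_rot: [3.139, -0.007, -0.3]
wrist_force: [0.3, -0.4, -0.4]
finger_gap: 70.4
finger_force: 0.0
```

View pics/w2.png

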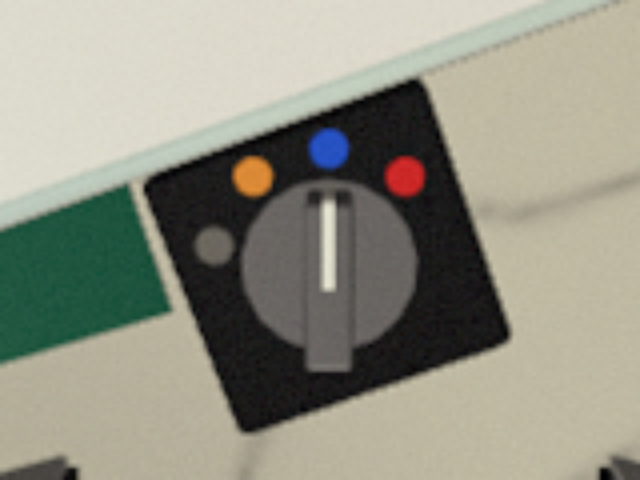

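The pointer line at (328,240) now stands at the blue mark (329,148). Next I go over the tab.

```bash
python3 -m handwheel '0 0.5 0 0 0;0 1 0 0.35 0;0 1 0 0.35 0;0 1 0 0.35 0;0 1 0 0.35 0;0 1 0 0.35 0;0 1 0 0.35 0;0 1 0 0.35 0;0 1 0 0.35 0;0 1 0 0.35 0;0.1 0.95 0 0.35 0;0.1 0.95 0 0.35 0' ; python3 -m handwheel '0.1 0.95 0 0.27 0.5;0.1 0.95 0 0 0.5;0.1 0.6 0 0 0.5;0 0 0 0 0.5;0 0 0 0 0.5;0 0 0 0 0.5'
cat > tray.py <<'E'
from h import *
import sys
im,d,P,R,o=pts("wrist"); save(im,sys.argv[1])
Z=P[...,2]; hsv=cv2.cvtColor(im,cv2.COLOR_RGB2HSV)
m=((hsv[...,0]>4)&(hsv[...,0]<20)&(hsv[...,1]>160)&(hsv[...,2]>90)&(d>0)&(Z>95)).astype(np.uint8)
n,l,st,c=cv2.connectedComponentsWithStats(m); k=1+np.argmax(st[1:,4]); m=l==k
zt=np.percentile(Z[m],90); t=m&(Z>zt-4)
print("tab px",c[k],st[k],"ztop",zt,cv2.minAreaRect(P[t][:,:2].astype(np.float32)),P[t].mean(0))
s=read_state();print(s["clock"],s["eef_pos"],s["eef_rot"],s["finger_gap"])
E
python3 tray.py w3.png
```

```text
clock: 5.2
eef_pos: [439.8, 198.9, 203.7]
eef_rot: [3.141, 0.002, 0.038]
wrist_force: [-0.1, -1.5, 0.7]
finger_gap: 94.2
finger_force: 0.0
clock: 5.7
eef_pos: [452.4, 296.3, 204.0]
eef_rot: [3.14, 0.002, 0.059]
wrist_force: [0.4, -0.2, 0.8]
finger_gap: 57.4
finger_force: 0.0
tab px [283.41882353 222.53647059] [278 199  12  42 425] ztop 127.38215989542228 ((450.5142822265625, 295.1718444824219), (27.054168701171875, 8.462578773498535), 3.561018705368042) [450.91410578 295.15946801 126.46425446]
5.75 [452.55861791 296.05064692 204.52456232] [3.14077135e+00 1.40030826e-03 5.87266120e-02] 53.40041244292744
```

View pics/w3.png

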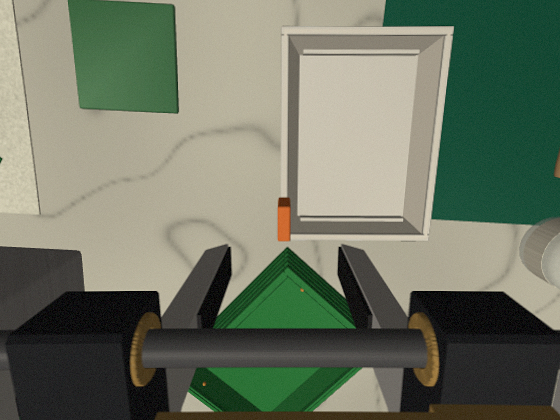

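The tab is at (283,222), centred between the fingers and square to them, at (451,295). Its top is at z 127 against an expected 126. Next I descend and pinch.

```bash
python3 -m handwheel '-0.05 -0.03 -0.8 0 0.5;0 0 -0.8 0 0.5;0 0 -0.7 0 0.5;0 0 -0.4 0 0.5;0 0 -0.1 0 0.5;0 0 0 0 0.5' 12; python3 -m handwheel '0 0 0 0 1;0 0 0 0 1;0 0 0 0 1;0 0 0 0 1;0 0 0 0 1;0 0 0 0 1;0 0 0 0 1;0 0 0 0 1'
```

```text
clock: 6.25
eef_pos: [450.6, 294.9, 92.8]
eef_rot: [3.141, 0.002, 0.058]
wrist_force: [-0.1, -0.8, -0.5]
finger_gap: 47.5
finger_force: 0.0
clock: 6.92
eef_pos: [450.8, 296.1, 93.8]
eef_rot: [-3.141, -0.0, 0.06]
wrist_force: [-1.9, 1.7, 4.2]
finger_gap: 9.9
finger_force: 12.0
```

```bash
python3 -m handwheel '0.02 0.001 0.07 0 1;0.02 0.001 0.07 0 1;0.02 0.001 0.07 0 1;0.02 0.001 0.07 0 1;0 0 0 0 1'; python3 -m handwheel '0.025 0.002 0.07 0 1;0.025 0.002 0.07 0 1;0.025 0.002 0.07 0 1;0.025 0.002 0.07 0 1;0 0 0 0 1'; python3 -m handwheel '0.03 0.002 0.068 0 1;0.03 0.002 0.068 0 1;0.03 0.002 0.068 0 1;0.03 0.002 0.068 0 1;0 0 0 0 1'; python3 - <<'E'
from h import *
a=pts("scene"); b=pts("wrist")
s=cv2.resize(a[0][190:310,240:370],(390,360)); w=cv2.resize(b[0][0:260],(400,186))
c=np.zeros((360,790,3),np.uint8); c[:,:390]=s; c[:186,390:]=w; save(c,"p1.png")
im,P=b[0],b[2]; Z=P[...,2]
for y0,y1,n in((20,90,"+x"),(180,240,"-x")): pass
print(read_state()["eef_pos"])
E
```

```text
clock: 7.33
eef_pos: [454.3, 296.1, 105.4]
eef_rot: [-3.141, -0.001, 0.059]
wrist_force: [-2.3, -0.3, -0.5]
finger_gap: 9.8
finger_force: 12.0
clock: 7.75
eef_pos: [458.4, 296.5, 116.6]
eef_rot: [-3.141, -0.001, 0.059]
wrist_force: [-1.1, -0.1, -0.9]
finger_gap: 10.0
finger_force: 12.0
clock: 8.17
eef_pos: [463.3, 296.8, 127.4]
eef_rot: [-3.141, -0.001, 0.059]
wrist_force: [-0.4, -0.8, -1.3]
finger_gap: 9.8
finger_force: 12.0
[462.82500106 296.69926834 126.77654005]
```

View pics/p1.png

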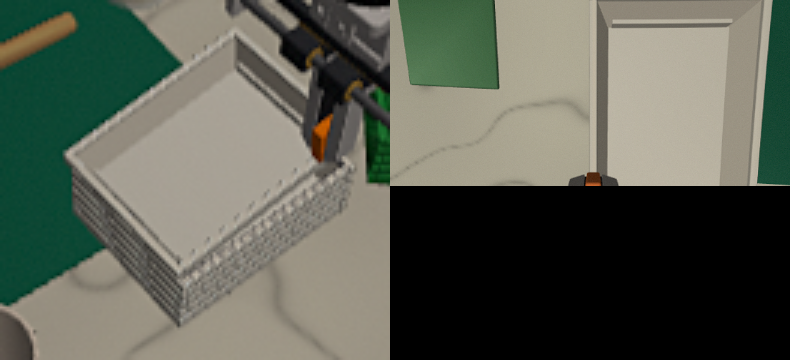

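The left crop shows the tray raised at the tab (320,140), with the far edge (75,155) still on the stack. I measure the tilt from a plane fit to the tray floor.

```bash
cat > tilt.py <<'E'
from h import *
im,d,P,R,o=pts("wrist")
hsv=cv2.cvtColor(im,cv2.COLOR_RGB2HSV)
m=np.zeros(d.shape,bool); m[60:190,310:400]=1
m&=d>0
q=P[m]; c=np.median(q,0); 
for _ in range(3):
    A=np.c_[q[:,0]-c[0],q[:,1]-c[1],np.ones(len(q))]; x=np.linalg.lstsq(A,q[:,2],rcond=None)[0]; r=abs(q[:,2]-A@x); q=q[r<4]
print("slope x,y",x[:2].round(3),"z at",c.round(1),x[2].round(1),len(q),m.sum(), "resid",r.std())
s=read_state();print(s["clock"],s["eef_pos"],s["wrist_force"],s["finger_gap"])
E
python3 tilt.py
```

```text
slope x,y [-0.138 -0.007] z at [536.6 256.9  85.6] 85.6 11651 11651 resid 0.3993806952045183
8.3167 [462.71997236 296.6776546  126.66384093] [-1.11789402 -0.51619274 -1.04116456] 10.068769641179218
```

```bash
python3 - <<'E'
from h import *
z=np.load("scene.npz"); a=(z["im"],z["d"],z["P"]); b=pts("scene")[:3]
w=pts("wrist")
c,s=np.cos(.0587),np.sin(.0587)
for n,(im,d,P) in(("before",a),("now",b),("wrist",w[:3])):
    q=P.reshape(-1,3); r=q-[515,239,0]; X=c*r[:,0]+s*r[:,1]; Y=-s*r[:,0]+c*r[:,1]
    for nm,cx,cy in(("far +x-y",82,-60),("+x+y",82,60),("-x-y",-80,-60),("-x mid",-82,20),("+x mid",83,0)):
        m=(abs(X-cx)<5)&(abs(Y-cy)<8)&(d.ravel()>0)&(q[:,2]>30)
        print(n,nm,m.sum(),np.percentile(q[m,2],[50,90,98]).round(1) if m.sum()>3 else "")
t=cv2.resize(np.hstack([a[0][200:300,255:365],b[0][200:300,255:365]]),(792,360),interpolation=cv2.INTER_CUBIC); save(t,"p2.png")
E
```

```text
before far +x-y 77 [66.3 91.5 92.9]
before +x+y 94 [65.9 90.3 92.3]
before -x-y 39 [86.5 92.1 93. ]
before -x mid 47 [86.4 91.5 92. ]
before +x mid 91 [66.7 90.9 92.6]
now far +x-y 69 [ 66.4 105.1 107.5]
now +x+y 101 [ 66.7 104.  106.2]
now -x-y 3 
now -x mid 0 
now +x mid 67 [ 61.4 102.7 104.9]
wrist far +x-y 703 [ 98.2 104.7 105.5]
wrist +x+y 320 [103.4 105.2 105.9]
wrist -x-y 121 [126.2 126.7 127. ]
wrist -x mid 0 
wrist +x mid 620 [ 95.4 100.2 101.5]
```

View pics/p2.png

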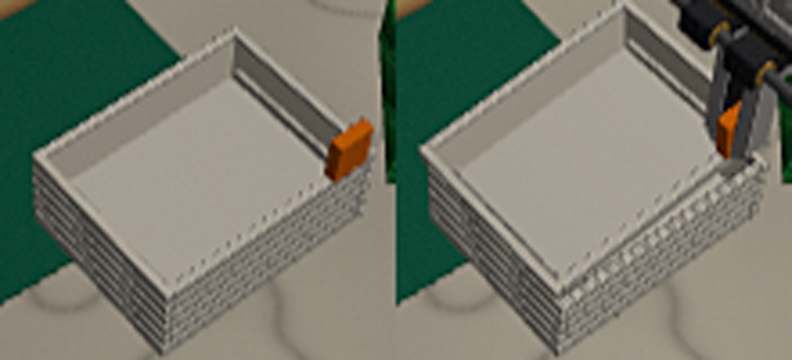

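Tilt is 0.138 rad. The far lip has come up 13 mm (104 instead of 90) because the grip's friction locked the tray at that angle, while the lower stack is unmoved (its corner is at the same pixel). To mend this I bring the far lip back down onto the stack, soften the grip so the tab can pivot, and tilt further.

```bash
python3 -m handwheel '-0.04 0 -0.08 0 1;-0.04 0 -0.08 0 1;-0.04 0 -0.08 0 1;-0.03 0 -0.08 0 1;0 0 0 0 1' 12; python3 -m handwheel '0 0 0 0 1;0 0 0 0 1;0 0 0 0 1' 5; python3 tilt.py;  python3 -m handwheel '0.02 0.001 0.047 0 1;0.02 0.001 0.047 0 1;0.02 0.001 0.047 0 1;0.02 0.001 0.047 0 1;0.02 0.001 0.047 0 1;0.02 0.001 0.047 0 1;0 0 0 0 1'; python3 tilt.py
```

```text
clock: 8.83
eef_pos: [456.3, 296.6, 113.2]
eef_rot: [3.141, 0.001, 0.06]
wrist_force: [0.0, 0.5, -0.7]
finger_gap: 9.8
finger_force: 12.0
clock: 9.08
eef_pos: [456.9, 296.7, 114.0]
eef_rot: [-3.141, -0.0, 0.06]
wrist_force: [0.5, 0.3, -0.6]
finger_gap: 10.2
finger_force: 5.0
slope x,y [-0.134 -0.008] z at [530.5 257.   73.1] 73.1 11630 11630 resid 0.406878504189315
9.1333 [456.82966174 296.69250697 114.04458046] [-0.33764448 -0.24712954 -1.6273594 ] 10.125826329254606
clock: 9.72
eef_pos: [461.8, 297.0, 125.7]
eef_rot: [-3.141, -0.001, 0.06]
wrist_force: [0.7, 0.2, -2.0]
finger_gap: 10.1
finger_force: 5.0
slope x,y [-0.153 -0.009] z at [535.6 256.9  83.2] 83.2 11652 11652 resid 0.4074795647542393
9.7667 [461.71013769 296.95933614 125.45009642] [-0.24759561 -0.20993855 -0.74686901] 9.748453022243442
```

```bash
python3 -m handwheel '-0.03 0 -0.09 0 1;-0.03 0 -0.09 0 1;-0.03 0 -0.09 0 1;0 0 0 0 1;0 0 0 0 1' 3; python3 -m handwheel '0.015 0.001 0.035 0 1;0.015 0.001 0.035 0 1;0.015 0.001 0.035 0 1;0.015 0.001 0.035 0 1;0.015 0.001 0.035 0 1;0.015 0.001 0.035 0 1;0.015 0.001 0.035 0 1;0.015 0.001 0.035 0 1;0 0 0 0 1'; python3 tilt.py
```

```text
clock: 10.18
eef_pos: [457.7, 296.9, 114.0]
eef_rot: [3.141, 0.001, 0.06]
wrist_force: [0.0, -0.6, -1.5]
finger_gap: 9.9
finger_force: 3.0
clock: 10.93
eef_pos: [463.0, 297.3, 125.9]
eef_rot: [-3.141, -0.0, 0.06]
wrist_force: [0.4, 0.3, -0.4]
finger_gap: 10.1
finger_force: 3.0
slope x,y [-0.227 -0.013] z at [536.7 256.   76.9] 76.9 11658 11658 resid 0.4089152023401325
10.9833 [462.8869209  297.28896828 125.78703707] [ 0.28362965 -0.47518587 -0.77932113] 9.92709228812436
```

The tilt is now 0.227 rad with the far lip down. I firm the grip and lift out.

```bash
python3 -m handwheel '0 0 0 0 1;0 0 0 0 1;0 0 0 0 1;0 0 0.1 0 1;0 0 0.2 0 1;0 0 0.3 0 1;0 0 0.4 0 1;0 0 0.5 0 1;0 0 0.5 0 1;0 0 0.5 0 1;0 0 0.3 0 1;0 0 0.1 0 1' 50; python3 tilt.py; python3 - <<'E'
from h import *
a=np.load("scene.npz")["im"]; b=pts("scene")[0]
save(cv2.resize(np.hstack([a[140:310,230:400],b[140:310,230:400]]),(800,400)),"p3.png")
E
```

```text
clock: 11.98
eef_pos: [463.2, 297.5, 244.4]
eef_rot: [-3.14, -0.003, 0.06]
wrist_force: [-0.4, 0.2, -1.4]
finger_gap: 9.6
finger_force: 50.0
slope x,y [-0.224 -0.011] z at [537.1 256.3 195.7] 195.6 11650 11650 resid 0.4069720655888626
12.0333 [463.10667195 297.48591849 243.78752249] [-0.39935094 -0.18603575 -0.28029848] 9.813335369242687
```

View pics/p3.png

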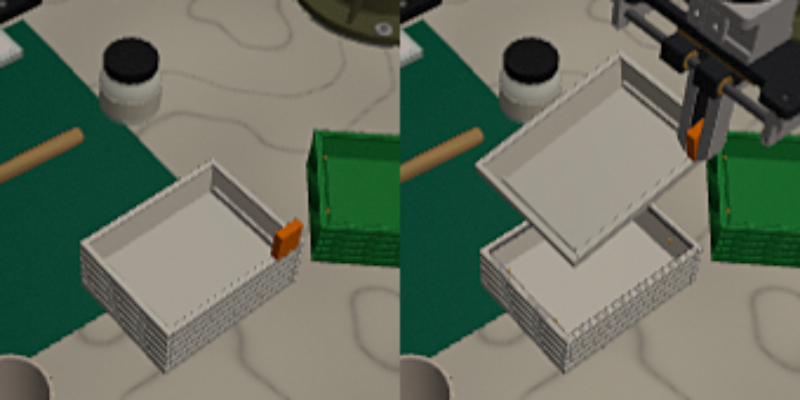

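The tray is out and tilted 0.224 rad. The stack's corner pixels are unchanged and it stands where it was. Next I carry the tray over to the panel.

```bash
python3 -m handwheel '0 -0.3 0 0 1;0 -0.6 0 0 1;0 -0.8 0 0 1;0 -0.8 0 0 1;0 -0.8 0 0 1;0 -0.8 0 0 1;0 -0.8 0 0 1;0 -0.8 0 0 1;0 -0.8 0 0 1;0.1 -0.8 0 0 1;0.1 -0.8 0 0 1;0.1 -0.8 0 0 1' 50; python3 -m handwheel '0.2 -0.8 0 -0.1 1;0.2 -0.8 0 0 1;0.2 -0.8 0 0 1;0.1 -0.5 -0.3 0 1;0 -0.3 -0.5 0 1;0 0 -0.8 0 1;0 0 -0.8 0 1;0 0 -0.6 0 1;0 0 -0.4 0 1;0 0 0 0 1;0 0 0 0 1'; python3 tilt.py
```

```text
clock: 13.08
eef_pos: [473.7, -60.9, 240.7]
eef_rot: [-3.141, 0.002, 0.059]
wrist_force: [-0.3, -0.0, -1.0]
finger_gap: 10.2
finger_force: 50.0
clock: 14.0
eef_pos: [501.8, -186.9, 105.0]
eef_rot: [-3.141, 0.002, 0.051]
wrist_force: [0.4, 0.3, -0.3]
finger_gap: 9.7
finger_force: 50.0
slope x,y [-0.23 -0.01] z at [ 575.2 -228.8   55.8] 55.8 11653 11653 resid 0.41241621306952125
14.05 [ 502.54084181 -187.08645533  106.08988204] [ 1.30825702 -0.04718156 -0.92878546] 9.551005269157676
```

```bash
python3 -m handwheel '0 -0.05 -0.2 0 1;0 -0.06 -0.2 0 1;0 -0.06 -0.15 0 1;0 0 -0.1 0 1;0 0 -0.05 0 1;0 0 0 0 1' 15; python3 -m handwheel '-0.04 0 -0.07 0 1;-0.04 0 -0.07 0 1;-0.04 0 -0.07 0 1;-0.04 0 -0.07 0 1;-0.04 0 -0.07 0 1;0 0 0 0 1'; python3 tilt.py
```

```text
clock: 14.55
eef_pos: [502.6, -193.5, 77.1]
eef_rot: [-3.141, 0.001, 0.051]
wrist_force: [-0.6, 0.1, -1.4]
finger_gap: 10.0
finger_force: 15.0
clock: 15.05
eef_pos: [494.4, -193.6, 63.1]
eef_rot: [-3.141, 0.0, 0.051]
wrist_force: [0.3, -1.1, 0.9]
finger_gap: 9.7
finger_force: 15.0
slope x,y [-0.113 -0.005] z at [ 567.7 -233.7   23.4] 23.4 11644 11644 resid 0.40388897238817945
15.1 [ 494.54543806 -193.56023116   63.33010283] [ 0.4781007  -0.0664141  -0.85551118] 9.775849263365602
```

Pivoting works as planned; the slope is halved, so I carry on to level.

```bash
python3 -m handwheel '-0.035 0 -0.07 0 1;-0.035 0 -0.07 0 1;-0.03 0 -0.07 0 1;-0.03 0 -0.07 0 1;0 0 0 0 1;0 0 0 0 1'; python3 tilt.py; python3 -m handwheel '-0.02 0 -0.04 0 1;-0.02 0 -0.04 0 1;0 0 0 0 1;0 0 0 0 1'; python3 tilt.py
```

```text
clock: 15.6
eef_pos: [489.3, -193.4, 52.1]
eef_rot: [-3.141, 0.001, 0.051]
wrist_force: [-0.2, -0.2, -1.2]
finger_gap: 9.9
finger_force: 15.0
slope x,y [-0.025  0.   ] z at [ 562.6 -232.3   19.1] 19.1 11656 11656 resid 0.4068097877294354
15.65 [ 489.3985952  -193.42748071   52.1798864 ] [-0.86568861  0.45122612 -1.36810156] 9.51154032608604
clock: 15.98
eef_pos: [488.0, -193.6, 49.2]
eef_rot: [3.142, -0.0, 0.051]
wrist_force: [1.0, -0.2, -0.2]
finger_gap: 10.1
finger_force: 15.0
slope x,y [-0.005  0.001] z at [ 561.3 -232.1   17.7] 17.7 11659 11659 resid 0.4120427155076353
16.0333 [ 487.9499447  -193.5774903    49.20780108] [ 0.25329636  0.19027612 -0.5246081 ] 9.968993877370107
```

```bash
python3 -m handwheel '0 0 -0.02 0 1;0 0 0 0 1;0 0 0 0 1;0 0 0 0 1' 50; python3 -m handwheel '0 0 0.1 0 1;0 0 0.3 0 1;0 0 0.4 0 1;0 0 0.4 0 1;0 0 0.4 0 1;0 0 0.4 0 1;0 0 0.3 0 1;0 0 0.1 0 1;0 0 0.05 0 1;0 0 0 0 1;0 0 0 0 1;0 0 0 0 1'; python3 tilt.py; python3 - <<'E'
from h import *
im,d,P,R,o=pts("top"); Z=P[...,2]; b=np.zeros(Z.shape,bool); b[150:260,340:430]=1
m=b&(Z>125)&(Z<148)&(im.min(2)>110); r=cv2.minAreaRect(P[m][:,:2].astype(np.float32)); print(r,np.median(Z[m]))
s=pts("scene")[0]; save(cv2.resize(np.hstack([im[60:330,60:460]]),None,fx=1.9,fy=1.9),"end.png")
a=np.load("top.npz")["im"]
w=pts("wrist")[0]; save(w,"endw.png")
E
```

```text
clock: 16.37
eef_pos: [488.0, -193.6, 48.6]
eef_rot: [3.141, -0.0, 0.051]
wrist_force: [-3.6, 0.6, 4.7]
finger_gap: 9.4
finger_force: 50.0
clock: 17.37
eef_pos: [487.6, -193.4, 145.5]
eef_rot: [-3.141, 0.001, 0.051]
wrist_force: [0.3, 0.4, -1.3]
finger_gap: 9.4
finger_force: 50.0
slope x,y [-0.007  0.002] z at [ 560.9 -232.   113.9] 113.9 11656 11656 resid 0.40368439173253845
17.4167 [ 487.68060178 -193.43191088  145.64636489] [ 1.456495    0.32616113 -1.85245906] 9.77469853338162
((584.9616088867188, -249.6569061279297), (102.63607788085938, 130.43263244628906), 3.284740686416626) 138.9952606609645
```

View pics/end.png

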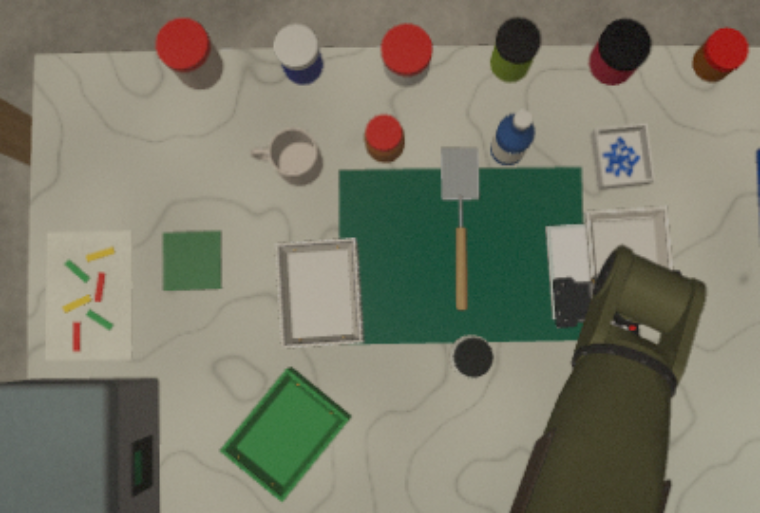

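The final view shows the tray over the panel at (628,250), with the stack (318,292) and all the bystanders in place. The tray's centre is about (551,-251), against the panel's (551,-253). It is level within 0.01 rad, with its underside about 97 mm above the panel.

```bash
python3 -c "from cell import sign_off; print(sign_off())"
```

```text
the job is handed in; nothing more can be done
None
```

The job is handed in with the selector at blue and the tray held level about 97 mm above the middle of the panel, the stack and other things looking unmoved; but in the first peel the far corner rose 13 mm too early at about 0.14 rad, so I set it back and tilted to 0.23 rad before lifting out, and I levelled the tray by resting it briefly on the panel.

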